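# Set a sprung shelf prop to length and close its clamp lever

### The arm

A 6-joint arm with a two-finger parallel gripper is mounted at the origin on a cart in front of the work surface, level with it; the furniture and walls round the work are solid. World frame = base frame: x ahead of the robot, y to its left, z up, the work surface at z = 0. Lengths are in mm, angles in rad, forces in N, time in s.
With the tool pointing down it reaches from about 300 to 775 mm from the base axis. Payload 14.6 kg.
Tool frame: the origin (TCP) lies at the very end of the fingers, on their centre line; the grasp point (between the pads) lies 19 mm behind it; z points along the fingers, y is the line along which they close (so a half turn about z gives the same grasp; the last joint's range is limited). The gripper opens to 94 mm and grips with 3 to 60 N. Pads are 16 mm wide; open, the fingers measure 119 mm over their backs; the gripper's body (75 mm by 177 mm) begins 78 mm behind the grasp point.
Start: joints at [-0.067, 0.3, 1.521, -0, 1.321, -0.067], TCP at [549.99, -0.002, 173.446] pointing down, gripper open.
Joint ranges: [-3.03, 3.03], [-0.79, 2.21], [0.23, 2.52], [-1.04, 4.18], [0, 3.07], [-2.55, 2.55]. Speed limits (rad/s): [2.22, 2.22, 2.57, 3.14, 3.14, 3.14].

### API

Orientations are given as [roll, pitch, yaw] about the fixed x, y, z axes, in that order (R = Rz(yaw) Ry(pitch) Rx(roll)).
In Python, from cell import manip, camera, get_calibration gives the robot as it stands.
- The arm moves only by the tool arm_command, never from a script. Its argument "targets" is a list of rows, each an object of numbers: "hand": the opening, from -1 (shut) to 1 (fully open), so that 0 is half open; "x", "y", "z": the shift along the tool's x, y, z in m; "yaw": the turn about the tool's z in rad. In form: [{"hand": .., "x": .., "y": .., "z": .., "yaw": ..}, ...]. A call has 1 to 10 rows; each row shifts and turns the commanded pose from where the row before left it, along the tool's axes as they then stand; what a row does not reach is not made up. A row lasts 1/10 s, in which the tool goes at most 50 mm and 8.59 degrees, less where a joint would pass 70% of its speed; a pose out of reach is approached as far as the arm can. A call is refused whole if a number of a shift passes 0.05 or a number of a turn 0.15, either way. A call with a gripper value outside its range is refused whole. The fingers move at their own pace and stop on an object; "newtons" is the grip in N (left out, the last holds). Time passes only in rows, so rows that do not move let the fingers close. It gives the time, the measured TCP pose, the force, the opening and the grip force at its end, in the units of the state.
- manip.read_state(): the state, without advancing time (a new reading comes with each control period).
- camera(name): name is "scene" or "side" or "wrist"; returns the picture (384x512x3 uint8, red, green, blue); there is no depth.
- get_calibration(name): a dict with "K" (3x3 intrinsics, pixels), "cam_to_world" (4x4, takes a point from camera to world coordinates). Camera axes: x right, y up, looking along -z (the intrinsics and any distortion apply to the point x, -y, -z); pixel columns grow to the right and rows downward; lengths in mm; the calibration is good to about 2 mm. The wrist camera is an equidistant fisheye: a pixel r from the principal point sees the ray r / f radians off the axis. A picture is of the moment at which its call begins: read the wrist's pose just before it. get_calibration takes no time and is no camera call; for the wrist camera it gives the pose at the moment of the call.
- manip.sign_off(): hands the job in; it is judged then, once.
The state is a dict: "clock": time; "joints": joint angles; "qd": joint speeds; "effort": joint torques, N m; "eef_pos": TCP position; "eef_rot": TCP orientation; "wrist_force": force on the tool from outside, world axes, zero at the start; "moment": the same for the moment, N m; "finger_gap": finger opening in mm; "finger_force": force on a finger pad.
Only numpy, scipy, OpenCV 4.12 (cv2) and the standard library are available. Lean on these libraries where they do the work, as an engineer would, in place of code of your own. Each camera call takes 0.05 s, during which the arm holds its last target. There are 200 camera calls.

### The job

Take the telescopic shelf prop's sliding leg by its upright black post and push it in against its spring until the post is in line with the pointer on the rule; then, holding it there, press the forked clamp lever fully down with the same hand. The clamp's screw is not tightened yet and the closed lever alone does not hold the leg, so finish still gripping the post, with the leg at the mark and the lever closed: do not let go. Leave the pointer where it is set and the things round the board alone.

Things in the scene. Friction and masses are not known exactly. Their poses are not given: they have to be found in the camera images.
- board: Fixed wooden board, 100 x 310 x 12 mm, holding the outer steel tube (26 mm thick, axis 30 mm above the worktop) of a telescopic shelf prop. Origin on the worktop under the clamp lever's pivot; y runs along the tube towards the leg's rubber foot, z up; the rule with the pointer lies on the -x side, facing the robot. Turned up to 0.5 rad either way.
- leg: Sliding inner leg, 30 mm rubber foot at its end, carrying the black post. Origin: on the tube axis, on the post's centre line; axes as the board's. Slides only along board y. It starts fully out, post 95 mm in +y from the lever's pivot, and can be pushed in (-y) 75 mm. A spring pushes it out with 4.5 N, rising to 6 N: let go, it shoots out, lever closed or not.
- post_top (a point): Centre of the flat top of the leg's black upright post, 110 mm above the worktop. The post is straight-sided, 10 mm wide (board x) and 14 mm thick (board y, along the leg), free down to the 22 mm block at the leg; grip it across the 14 mm, near the top while the lever is open.
- pointer_tip (a point): Tip of the small dark pointer on the rule, 45 mm above the worktop, 18 mm beside the tube axis: the length mark. The leg is at the mark when the post's centre line is level with this tip along board y. It is set 40 to 55 mm in board +y from the lever's pivot and stays by friction (3 N); axes as the board's.
- cam_lever (a joint): Angle of the clamp lever, rad: 0 = closed (level, at its stop); starts open at 0.38 to 0.45, free end up. Stiff, stays where it is left; pressing down with about 3 N at the end of the arms, 4 N at 40 mm from the pivot, moves it. Pivot: above the board's origin, 50 mm above the worktop, along board x.
- lever_tip (a point): Free end of the lever, between its two arms, at their upper face. An aluminium fork: arms 74 mm long from the pivot towards the foot, each 9 wide and 7 thick, 15 mm apart; at the mark the post stands in the gap, so fingertips lowered along the post press on both arms. Arm tops above the worktop: closed 53.5 mm; open, the end up to 86 mm.
- marker: Marker pen, 135 mm long, 17 mm thick, lying behind the board; bystander. Origin: centre of its underside.
- tape_roll: Roll of paper tape, 98 mm across, 25 mm high, lying behind the board; bystander. Origin: centre of its underside.
- tin_small: Small food tin, 57 mm across, 72 mm high, standing past the foot end of the board; bystander. Origin: centre of its underside.

How it is judged (in metres and radians):
On the way, in this order (a step that is already met when the one before it is completed fails the run):
1. the fingers hold the leg at the mark (within 5 mm) while the lever is still open (y of post_top in the frame of pointer_tip between -0.005 and 0.005 m and value of joint cam_lever above 0.3 rad and contact force between the fingers and leg above 1 N), for 0.2 s.
2. the lever is closed with the leg still at the mark and in the fingers (y of post_top in the frame of pointer_tip between -0.005 and 0.005 m and value of joint cam_lever below 0.07 rad and contact force between the fingers and leg above 1 N), for 0.2 s.
At the end, for the whole second after the job is handed in: The post is within 5 mm of the pointer along the prop, the clamp lever is within 0.07 rad of closed, the fingers still press on the leg with more than 2 N and it is at rest; the pointer is within 4 mm and the marker, tape roll and tin within 30 mm of where they were (y of post_top in the frame of pointer_tip between -0.005 and 0.005 m and value of joint cam_lever below 0.07 rad and contact force between the fingers and leg above 2 N and linear speed of leg below 0.01 m/s and distance of each of marker, tape_roll, tin_small from where it was at the start of the episode below 0.03 m and distance of pointer_tip from where it was at the start of the episode below 0.004 m); the arm keeps its last pose, push and grip.
It fails at once if the lever is more than half closed while the leg is over 8 mm off the mark (value of joint cam_lever below 0.18 rad and not (y of post_top in the frame of pointer_tip between -0.008 and 0.008 m)).
It fails at once if the pointer is moved over 4 mm (distance of pointer_tip from where it was at the start of the episode above 0.004 m).
It fails at once if the marker pen is moved over 30 mm (distance of marker from where it was at the start of the episode above 0.03 m).
It fails at once if the tape roll is moved over 30 mm (distance of tape_roll from where it was at the start of the episode above 0.03 m).
It fails at once if the tin is moved over 30 mm (distance of tin_small from where it was at the start of the episode above 0.03 m).
It also fails if it takes over 32 s, if anything falls off the work surface, if the arm or the gripper's body presses on something with over 40 N, if the wrist force passes 120 N, or if a joint passes its speed limit or range.

## Working session

There is one attempt and no reset: what is moved stays moved. The work goes in short steps, Python scripts to look and compute and a tool call to move; the robot and the scene stay as the last step left them, time stands still between calls to the robot, and variables do not carry over. Pictures are saved under pics/ and viewed, at most 10 in all, crops included, and the job is handed in when it is done.

Besides the shell and the picture viewer there is one more tool, called after ">>>" as name(argument=value, ...) on one line, values as JSON. arm_command: Moves the arm, as the interface text tells. Its arguments: {"type":"object","properties":{"targets":{"type":"array"},"newtons":{"type":"number"}},"required":["targets"]}

```bash
mkdir -p pics; ls; python3 - <<'E'
from cell import manip,camera,get_calibration
import cv2,json,numpy as np
s=manip.read_state();print(s)
for n in["scene","side","wrist"]:
    c=get_calibration(n);print(n,{k:np.round(v,3).tolist() if not isinstance(v,str) else v for k,v in c.items()})
    im=camera(n)[:,:,::-1];cv2.imwrite(f"pics/{n}0.png",im)
a=cv2.imread("pics/scene0.png");b=cv2.imread("pics/side0.png")
E
```

```text
pics
{'clock': 0.0, 'joints': array([-6.65922102e-02,  3.00439746e-01,  1.52160657e+00, -1.38825174e-05,
        1.32072212e+00, -6.65778070e-02]), 'qd': array([ 1.06026043e-03, -1.28384153e-03, -2.49614837e-04, -1.42369624e-03,
        5.62026833e-04,  3.39712614e-05]), 'effort': array([-1.53750298e-03, -5.31805658e+01, -3.52735734e+01,  7.07558286e-02,
        2.43994006e-02, -4.79655944e-05]), 'eef_pos': array([5.49682831e+02, 1.84235660e-02, 1.72892776e+02]), 'eef_rot': array([-3.14041858e+00, -6.48064308e-05,  1.57078533e+00]), 'wrist_force': array([ 0.11841302, -0.48575542, -0.09971076]), 'moment': array([ 0.0132402 , -0.05534407, -0.01532549]), 'finger_force': 0.0, 'finger_gap': 94.04796514720266}
scene {'K': [[347.69, 0.0, 254.379], [0.0, 347.69, 183.939], [0.0, 0.0, 1.0]], 'cam_to_world': [[0.733, -0.601, 0.319, 870.362], [0.68, 0.653, -0.332, -251.581], [-0.009, 0.46, 0.888, 855.069], [0.0, 0.0, 0.0, 1.0]]}
side {'K': [[424.915, 0.0, 260.413], [0.0, 424.915, 198.088], [0.0, 0.0, 1.0]], 'cam_to_world': [[0.838, 0.259, -0.481, 167.294], [-0.546, 0.37, -0.752, -624.865], [-0.017, 0.892, 0.451, 477.381], [0.0, 0.0, 0.0, 1.0]]}
wrist {'K': [[297.319, 0.0, 252.463], [0.0, 297.319, 189.42], [0.0, 0.0, 1.0]], 'cam_to_world': [[1.0, -0.001, 0.001, 550.477], [0.001, 0.961, 0.276, 79.762], [-0.001, -0.276, 0.961, 384.185], [0.0, 0.0, 0.0, 1.0]]}
```

View pics/scene0.png

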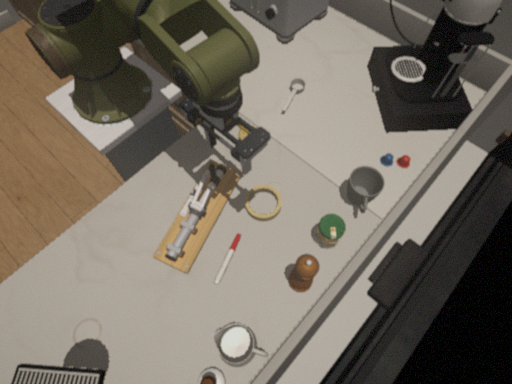

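View pics/side0.png

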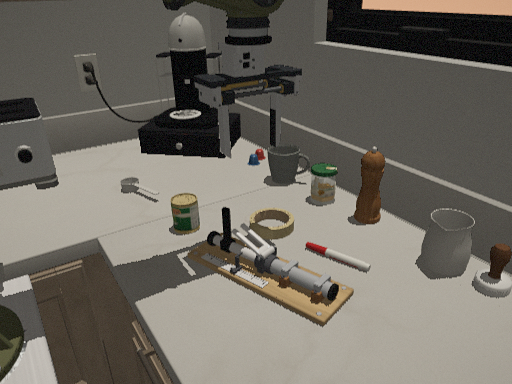

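View pics/wrist0.png

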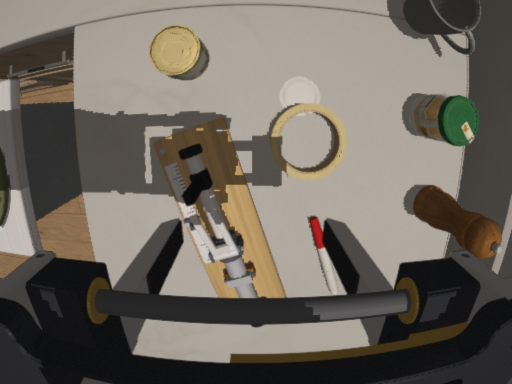

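```bash
python3 - <<'E'
import cv2,numpy as np
a=cv2.imread("pics/wrist0.png")[110:330,140:300]
b=cv2.imread("pics/side0.png")[195:320,175:365]
c=cv2.imread("pics/scene0.png")[150:280,145:255]
cv2.imwrite("pics/cw.png",cv2.resize(a,None,fx=2.7,fy=2.7,interpolation=2))
cv2.imwrite("pics/cs.png",cv2.resize(b,None,fx=4,fy=4,interpolation=2))
E
```

```text
(no output)
```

View pics/cw.png

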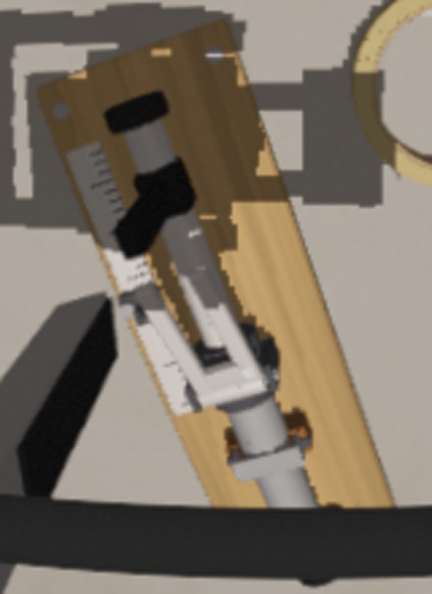

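View pics/cs.png

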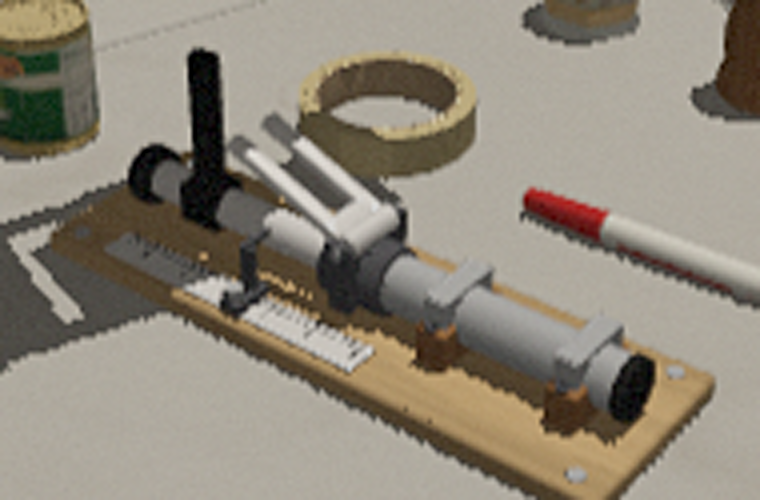

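```bash
cat > h.py <<'E'
import numpy as np
from cell import get_calibration
def ray(n,uv,c=None):
    c=c or get_calibration(n);K=np.array(c["K"]);T=np.array(c["cam_to_world"])
    x=(uv[0]-K[0,2])/K[0,0];y=(uv[1]-K[1,2])/K[1,1]
    if n=="wrist":
        r=np.hypot(x,y)+1e-12;s=np.sin(r)/r;d=np.array([x*s,-y*s,-np.cos(r)])
    else: d=np.array([x,-y,-1.])
    d=T[:3,:3]@d;return T[:3,3],d/np.linalg.norm(d)
def plane(n,uv,z):
    o,d=ray(n,uv);return o+d*(z-o[2])/d[2]
def tri(*obs):
    A=np.zeros((3,3));b=np.zeros(3)
    for n,uv in obs:
        o,d=ray(n,uv);P=np.eye(3)-np.outer(d,d);A+=P;b+=P@o
    p=np.linalg.solve(A,b);e=[np.linalg.norm(np.cross(p-ray(n,u)[0],ray(n,u)[1])) for n,u in obs]
    return p,e
E
python3 - <<'E'
from h import *
np.set_printoptions(precision=1,suppress=True)
w=lambda x,y:(140+x/2.7-.3,110+y/2.7-.3); s=lambda x,y:(175+x/4-.4,195+y/4-.4)
for n,a,b in [("right edge",(228,18),(395,505)),("left edge",(40,90),(212,505))]:
    p,q=plane("wrist",w(*a),12),plane("wrist",w(*b),12);d=p-q;print(n,p,q,"yaw",np.arctan2(-d[0],d[1]))
print("foot/tube axis",plane("wrist",w(136,115),45),plane("wrist",w(262,425),43))
print("side foot edge corners",plane("side",s(50,240),12),plane("side",s(715,380),12))
print("post tri",tri(("wrist",w(130,238)),("side",s(203,53))))
print("post w@110",plane("wrist",w(130,238),110),"s",plane("side",s(203,53),110))
print("ptr tri",tri(("wrist",w(145,312)),("side",s(266,240))))
print("ptr w@45",plane("wrist",w(145,312),45),"s",plane("side",s(266,240),45))
E
```

```text
right edge [514.9  67.3  12. ] [ 601.7 -198.6   12. ] yaw 0.31574754479528855
left edge [422.5  35.6  12. ] [ 497.6 -198.8   12. ] yaw 0.31028489170378
foot/tube axis [477.2  27.4  45. ] [ 529.4 -125.4   43. ]
side foot edge corners [415.1  29.3  12. ] [ 604.9 -227.2   12. ]
post tri (array([485.8,  -7.7, 109. ]), [np.float64(0.7467773069651864), np.float64(0.746777306965248)])
post w@110 [486.7  -7.7 110. ] s [484.3  -8.9 110. ]
ptr tri (array([477.6, -67. ,  41.9]), [np.float64(2.4466159829252847), np.float64(2.446615982925308)])
ptr w@45 [476.2 -64.5  45. ] s [477.6 -72.1  45. ]
```

>>> arm_command(targets=[{"hand": 1,"x": -0.004,"y": -0.032,"yaw": 0},{"hand": 1,"x": -0.004,"y": -0.032},{"hand": 1,"yaw": -0.145},{"hand": 1,"yaw": -0.145},{"hand": 1,"yaw": -0.145},{"hand": 1,"yaw": -0.145},{"hand": 1,"yaw": -0.145},{"hand": 1,"yaw": -0.145},{"hand": 1,"yaw": -0.145},{"hand": 1,"yaw": -0.145}])

```text
schema error: expected keys hand, x, y, z, yaw
```

>>> arm_command(targets=[{"hand": 1,"yaw": -0.145},{"hand": 1,"yaw": -0.145},{"hand": 1,"yaw": -0.145},{"hand": 1,"yaw": -0.145},{"hand": 1,"yaw": -0.145},{"hand": 1},{"hand": 1},{"hand": 1}])

```text
schema error: expected keys hand, x, y, z, yaw
```

```bash
python3 - <<'E'
from h import *
from cell import manip,camera
import cv2
s=manip.read_state();print(s["clock"],s["eef_pos"],s["eef_rot"],s["wrist_force"])
c=get_calibration("wrist");im=camera("wrist")[:,:,::-1];cv2.imwrite("pics/w1.png",im)
np.save("w1.npy",c["cam_to_world"]);print(np.round(c["cam_to_world"],3))
cv2.imwrite("pics/w1b.png",cv2.resize(im[60:330,90:420],None,fx=2.2,fy=2.2,interpolation=2))
E
```

```text
0.15 [5.49794507e+02 8.63150139e-03 1.73035780e+02] [-3.14076053e+00 -7.79850275e-05  1.57077809e+00] [0.32218178 0.24239632 0.11035307]
[[ 1.00000e+00 -1.00000e-03  1.00000e-03  5.50486e+02]
 [ 1.00000e-03  9.61000e-01  2.76000e-01  7.97610e+01]
 [-1.00000e-03 -2.76000e-01  9.61000e-01  3.84263e+02]
 [ 0.00000e+00  0.00000e+00  0.00000e+00  1.00000e+00]]
```

View pics/w1b.png

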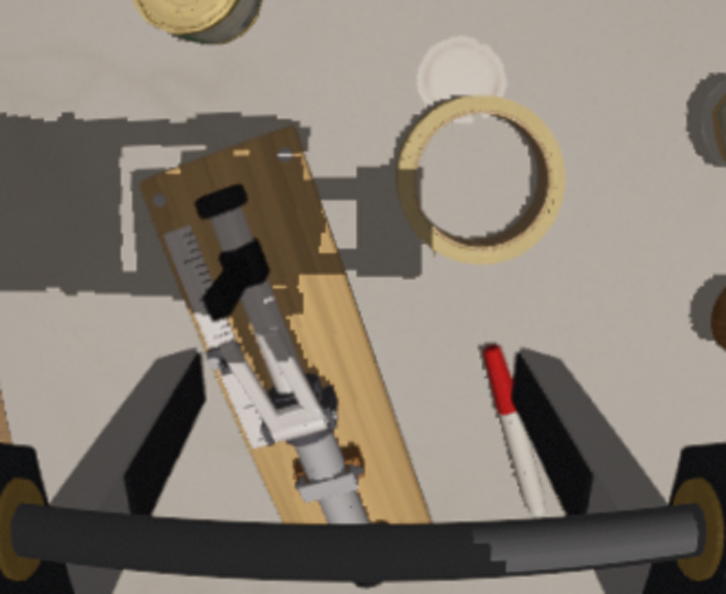

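The moves were refused because every key is required, so this is still the start view: post top near (185,200) in full-image pixels and the pointer partly hidden behind the left lever arm near (190,222). I'll resend with all the keys.

>>> arm_command(targets=[{"hand": 1,"x": -0.004,"y": -0.032,"z": 0,"yaw": 0},{"hand": 1,"x": -0.004,"y": -0.032,"z": 0,"yaw": 0},{"hand": 1,"x": 0,"y": 0,"z": 0,"yaw": -0.145},{"hand": 1,"x": 0,"y": 0,"z": 0,"yaw": -0.145},{"hand": 1,"x": 0,"y": 0,"z": 0,"yaw": -0.145},{"hand": 1,"x": 0,"y": 0,"z": 0,"yaw": -0.145},{"hand": 1,"x": 0,"y": 0,"z": 0,"yaw": -0.145},{"hand": 1,"x": 0,"y": 0,"z": 0,"yaw": -0.145},{"hand": 1,"x": 0,"y": 0,"z": 0,"yaw": -0.145},{"hand": 1,"x": 0,"y": 0,"z": 0,"yaw": -0.145}])

```text
clock: 1.2
eef_pos: [485.9, -8.0, 173.3]
eef_rot: [-3.142, -0.0, 2.737]
wrist_force: [0.2, 0.2, -0.6]
finger_gap: 94.4
finger_force: 0.0
```

>>> arm_command(targets=[{"hand": 1,"x": 0,"y": 0,"z": 0,"yaw": -0.145},{"hand": 1,"x": 0,"y": 0,"z": 0,"yaw": -0.145},{"hand": 1,"x": 0,"y": 0,"z": 0,"yaw": -0.145},{"hand": 1,"x": 0,"y": 0,"z": 0,"yaw": -0.145},{"hand": 1,"x": 0,"y": 0,"z": 0,"yaw": -0.145},{"hand": 1,"x": 0,"y": 0,"z": 0,"yaw": 0},{"hand": 1,"x": 0,"y": 0,"z": 0,"yaw": 0}])

```text
clock: 1.9
eef_pos: [485.9, -8.0, 173.4]
eef_rot: [3.142, -0.0, -2.832]
wrist_force: [-0.2, -0.2, 0.4]
finger_gap: 94.2
finger_force: 0.0
```

```bash
python3 - <<'E'
from h import *
from cell import manip,camera
import cv2
s=manip.read_state();print(s["clock"],s["eef_pos"],s["eef_rot"],s["wrist_force"])
c=get_calibration("wrist");im=camera("wrist")[:,:,::-1];cv2.imwrite("pics/w2.png",im)
print(np.round(c["cam_to_world"],3).tolist())
cv2.imwrite("pics/w2b.png",cv2.resize(im[60:330,90:420],None,fx=2.2,fy=2.2,interpolation=2))
E
```

```text
1.9 [485.91947322  -7.99667542 173.36355012] [ 3.14152189e+00 -1.95621138e-04 -2.83180329e+00] [-0.17241265 -0.22219717  0.37646207]
[[-0.305, -0.916, -0.261, 410.358], [0.952, -0.294, -0.082, -32.555], [-0.002, -0.273, 0.962, 384.62], [0.0, 0.0, 0.0, 1.0]]
```

View pics/w2b.png

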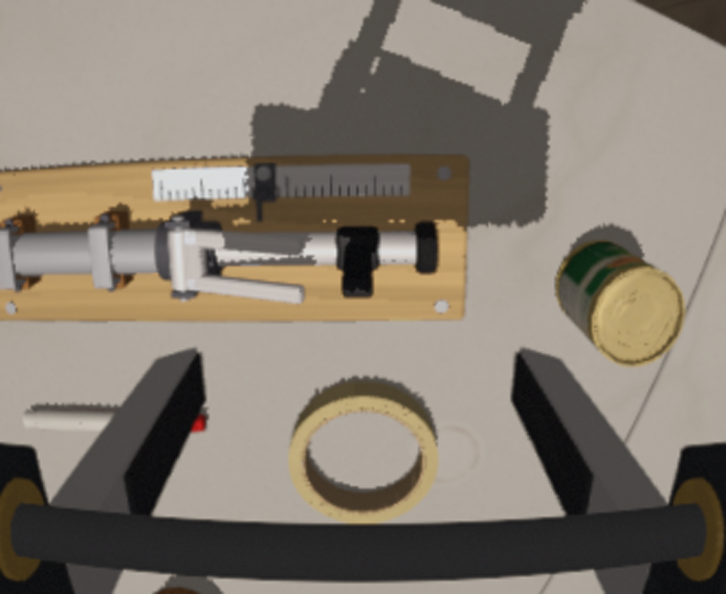

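```bash
python3 - <<'E'
from h import *
np.set_printoptions(precision=1,suppress=True)
f=lambda x,y:(90+x/2.2-.3,60+y/2.2-.3)
th=.313;u=np.array([-np.sin(th),np.cos(th),0]);v=np.array([np.cos(th),np.sin(th),0])
p=plane("wrist",f(357,286),110);q=plane("wrist",f(261,219),45)
a,b=plane("wrist",f(468,157),12),plane("wrist",f(464,317),12)
d=b-a;print("end edge len",np.linalg.norm(d),"yaw",np.arctan2(d[1],d[0]))
print("post",p,"ptr",q,"ptr-post along u",(q-p)@u,"along v",(q-p)@v)
# side-by-side tubes
a,b=plane("wrist",f(165,250),30),plane("wrist",f(425,248),30);d=b-a;print("tube yaw",np.arctan2(-d[0],d[1]))
E
```

```text
end edge len 96.38988385228089 yaw 0.3233637691776228
post [485.2  -9.6 110. ] ptr [483.3 -63.9  45. ] ptr-post along u -51.09099824981977 along v -18.5134717519532
tube yaw 0.31514217002860306
```

The pointer tip is at crop (261,219) and the post top at (357,286). The pointer lies 51 mm in −y of the post and 18.5 mm to its side, which matches the 18 mm given. Next I descend and grip.

>>> arm_command(targets=[{"hand": 1,"x": 0,"y": 0,"z": 0.03,"yaw": 0},{"hand": 1,"x": 0,"y": 0,"z": 0.03,"yaw": 0},{"hand": 1,"x": 0,"y": 0,"z": 0.022,"yaw": 0},{"hand": -1,"x": 0,"y": 0,"z": 0,"yaw": 0},{"hand": -1,"x": 0,"y": 0,"z": 0,"yaw": 0},{"hand": -1,"x": 0,"y": 0,"z": 0,"yaw": 0},{"hand": -1,"x": 0,"y": 0,"z": 0,"yaw": 0},{"hand": -1,"x": 0,"y": 0,"z": 0,"yaw": 0},{"hand": -1,"x": 0,"y": 0,"z": 0,"yaw": 0},{"hand": -1,"x": 0,"y": 0,"z": 0,"yaw": 0}], newtons=25)

```text
clock: 2.95
eef_pos: [486.0, -8.0, 91.6]
eef_rot: [-3.142, 0.0, -2.827]
wrist_force: [0.4, 0.8, 0.9]
finger_gap: 41.7
finger_force: 0.0
```

>>> arm_command(targets=[{"hand": -1,"x": 0,"y": 0,"z": 0,"yaw": 0},{"hand": -1,"x": 0,"y": 0,"z": 0,"yaw": 0},{"hand": -1,"x": 0,"y": 0,"z": 0,"yaw": 0},{"hand": -1,"x": 0,"y": 0,"z": 0,"yaw": 0},{"hand": -1,"x": 0,"y": 0,"z": 0,"yaw": 0},{"hand": -1,"x": 0,"y": 0,"z": 0,"yaw": 0},{"hand": -1,"x": 0,"y": 0,"z": 0,"yaw": 0}])

```text
clock: 3.65
eef_pos: [486.0, -8.0, 91.4]
eef_rot: [3.142, -0.0, -2.827]
wrist_force: [0.0, -0.7, -0.4]
finger_gap: 0.7
finger_force: 0.0
```

The fingers closed on nothing (gap 0.7 mm), so I'll look again.

```bash
python3 - <<'E'
from h import *
from cell import manip,camera
import cv2
a=camera("side")[:,:,::-1];b=camera("wrist")[:,:,::-1]
cv2.imwrite("pics/w3.png",b);cv2.imwrite("pics/s3.png",a)
A=cv2.resize(a[140:320,150:290],None,fx=2.8,fy=2.8,interpolation=2)
B=cv2.resize(b[60:330,140:390],None,fx=1.6,fy=504/270,interpolation=2)
cv2.imwrite("pics/c3.png",np.hstack([A,B[:504]]));print(A.shape,B.shape)
E
```

```text
(504, 392, 3) (504, 400, 3)
```

View pics/c3.png

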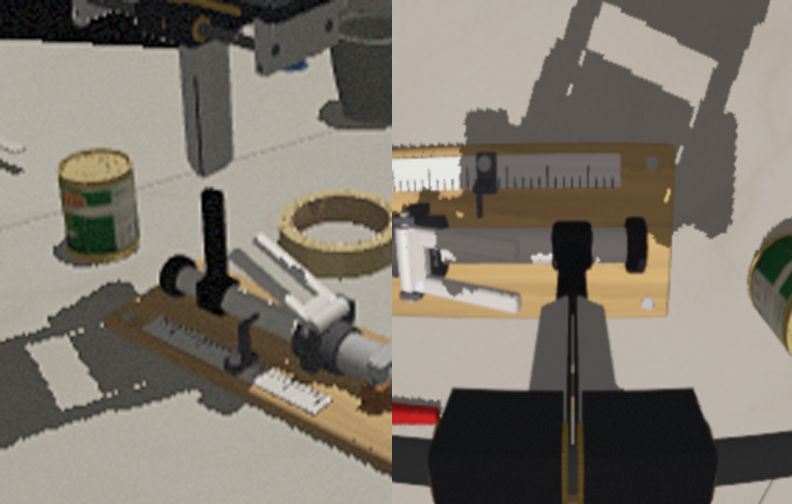

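```bash
python3 - <<'E'
from h import *
from cell import manip
np.set_printoptions(precision=1,suppress=True)
s=manip.read_state();t=s["eef_pos"];print(s["clock"],t)
def proj(n,p):
    c=get_calibration(n);T=np.array(c["cam_to_world"]);K=np.array(c["K"]);q=T[:3,:3].T@(np.array(p)-T[:3,3]);x,y,z=q[0],-q[1],-q[2]
    if n=="wrist":
        r=np.hypot(x,y);a=np.arctan2(r,z);return K[0,0]*a*np.array([x,y])/r+K[:2,2]
    return K[0,0]*np.array([x,y])/z+K[:2,2]
print("side tcp",proj("side",t),"seen (223.2,201.4)"); print("wrist tcp",proj("wrist",t),"seen ~(252.5,219)?")
for P in ([485.5,-8,110],[485.5,-8,45]): print(P,proj("side",P),proj("wrist",P))
print("tri fingertip side+wrist",tri(("side",(223.2,201.4)),("wrist",(252.5,219))))
print("tcp if z=?",[ (z,proj("side",[486,-8,z])) for z in (91,110,130)])
# post in scene-consistency: post base block side crop3 (213,300)
print(plane("side",(150+213/2.8,140+290/2.8),41))
print(plane("side",(150+180/2.8,140+275/2.8),30),"foot centre from side")
E
```

```text
3.75 [486.   -8.   91.4]
side tcp [226.5 216.2] seen (223.2,201.4)
wrist tcp [253.4 214.2] seen ~(252.5,219)?
[485.5, -8, 110] [225.7 207.5] [253.6 222.9]
[485.5, -8, 45] [227.5 237.5] [253.5 195.6]
tri fingertip side+wrist (array([478.1, -11.8, 125.9]), [np.float64(1.0791707944399307), np.float64(1.0791707944399769)])
tcp if z=? [(91, array([226.5, 216.4])), (110, array([225.9, 207.4])), (130, array([225.3, 197.7]))]
[475.7 -19.5  41. ]
[473.7  25.9  30. ] foot centre from side
```

```bash
python3 - <<'E'
from h import *
np.set_printoptions(precision=1,suppress=True)
print("ptr from w3",plane("wrist",(195,175.2),45),"expect 483.3 -63.9")
for uv in((226,157),(277,145)): print("start tips at z173",plane("side",uv,173)," y=0 plane:",end="");o,d=ray("side",uv);print(o+d*(0-o[1])/d[1])
o,d=ray("side",(223.2,201.4));print("ray at z 91,",o+d*(91.4-o[2])/d[2],"on post-plane y=-8",o+d*(-8-o[1])/d[1])
import cv2
# fingers in side view before/after: bottom of changed region
a=cv2.imread("pics/side0.png").astype(int);b=cv2.imread("pics/s3.png").astype(int)
m=(abs(a-b).sum(2)>60);m=m[150:240,195:260]
for r in range(0,90,4): print(150+r,''.join('#' if x else '.' for x in m[r]))
E
```

```text
ptr from w3 [483.6 -64.   45. ] expect 483.3 -63.9
start tips at z173 [534.1  71.7 173. ]  y=0 plane:[496.3   0.  204.3]
start tips at z173 [655.6  69.9 173. ]  y=0 plane:[606.4   0.  203.6]
ray at z 91, [510.   48.7  91.4] on post-plane y=-8 [481.2  -8.  123.9]
150 ......#......#.........###################...####################
154 .......#....##..#.......####.##..###########################..###
158 ...................##################.......##############.######
162 ...................##################.........###############....
166 ...................##################.........#######............
170 ...................###################...........................
174 ....................##################...........................
178 ....................##################...........................
182 .....................#################...........................
186 .....................#################...........................
190 .....................#################...........................
194 .....................##################..........................
198 ......................###############............................
202 .........................######..................................
206 .................................................................
210 .................................................................
214 .................................................................
218 .................................................................
222 ................................#........................#.###...
226 ...............................................######.......#####
230 ....................................................###..........
234 ........................#####............#######....###.##.##....
238 ....................................######....##############.###.
```

The side view shows the fingertips some 30–40 mm above the reported TCP, both here and at the start, with the wrist camera pose still consistent. So the real fingers end short of the stated TCP. I'll touch the post top, known to be at 110 mm, gently with the closed fingers to measure the offset.

>>> arm_command(targets=[{"hand": -1,"x": 0,"y": 0,"z": 0.003,"yaw": 0},{"hand": -1,"x": 0,"y": 0,"z": 0.002,"yaw": 0},{"hand": -1,"x": 0,"y": 0,"z": 0.001,"yaw": 0},{"hand": -1,"x": 0,"y": 0,"z": 0.001,"yaw": 0},{"hand": -1,"x": 0,"y": 0,"z": 0.001,"yaw": 0}])

```text
clock: 4.25
eef_pos: [486.0, -8.0, 83.4]
eef_rot: [3.142, -0.0, -2.827]
wrist_force: [-0.7, 0.7, -0.6]
finger_gap: 0.4
finger_force: 0.0
```

>>> arm_command(targets=[{"hand": -1,"x": 0,"y": 0,"z": 0.001,"yaw": 0},{"hand": -1,"x": 0,"y": 0,"z": 0.001,"yaw": 0},{"hand": -1,"x": 0,"y": 0,"z": 0.001,"yaw": 0}])

```text
clock: 4.55
eef_pos: [486.0, -8.0, 80.4]
eef_rot: [-3.142, 0.0, -2.827]
wrist_force: [-0.1, -0.9, -0.9]
finger_gap: 0.2
finger_force: 0.0
```

>>> arm_command(targets=[{"hand": -1,"x": 0,"y": 0,"z": 0.001,"yaw": 0},{"hand": -1,"x": 0,"y": 0,"z": 0.001,"yaw": 0},{"hand": -1,"x": 0,"y": 0,"z": 0.001,"yaw": 0}])

```text
clock: 4.85
eef_pos: [486.3, -8.0, 78.0]
eef_rot: [-3.141, 0.001, -2.827]
wrist_force: [-5.5, 0.6, 17.2]
finger_gap: 0.4
finger_force: 8.3
```

>>> arm_command(targets=[{"hand": -1,"x": 0,"y": 0,"z": 0.001,"yaw": 0},{"hand": -1,"x": 0,"y": 0,"z": 0.001,"yaw": 0}])

```text
clock: 5.05
eef_pos: [486.6, -8.0, 77.7]
eef_rot: [-3.141, 0.002, -2.827]
wrist_force: [-13.7, 0.8, 36.9]
finger_gap: 0.9
finger_force: 18.7
```

```bash
python3 - <<'E'
from h import *
from cell import camera
import cv2
b=camera("side")[:,:,::-1];cv2.imwrite("pics/s4.png",b)
g=b.astype(int).sum(2)
a=cv2.imread("pics/side0.png").astype(int)
m=(abs(a-b).sum(2)>60)
for r in range(194,226,2): print(r,''.join('#' if x else '.' for x in m[r,205:245]),g[r,216:238:2])
E
```

```text
194 ............#################........... [469 242 256 206 258 256 249 239 249 532 523]
196 ............#################........... [522 241 248 191 257 250 252 244 234 502 471]
198 ............#################........... [519 242 256 152 264 263 249 254 238 522 498]
200 ............#################........... [521 236 264 120 246 261 246 252 252 532 510]
202 ............#################........... [468 247 268 120 260 253 254 240 229 486 513]
204 ............################............ [501 308 253  60 261 259 253 244 320 519 505]
206 ..............############.............. [512 515 245 105 266 260 230 307 515 512 502]
208 ...............########................. [509 507 451 141 252 212 127 531 511 508 502]
210 ..................##.....#.............. [503 509 515  35 104  12  10 440 508 515 512]
212 ........................................ [508 508 513   0  51  35  11 451 515 514 511]
214 .........................#.............. [507 514 521   4  50  76  39 338 513 515 513]
216 ........................................ [508 517 520 142  21  60  43 336 516 509 510]
218 ........................................ [503 507 520 222   3  45  43 340 515 508 512]
220 ........................................ [513 518 513 289  48  33  55 229 512 509 509]
222 .................#...................... [506 511 510 351  48  65  62 231 506 505 505]
224 ....................................#### [513 504 503 420   0  22  23 174 520 507 514]
```

Contact came at reported z ≈ 78.5, so the true fingertip height is the reported z plus about 31.5 mm. I'll back off, open, descend to reported z ≈ 60 (true tip ≈ 91.5) and grip.

>>> arm_command(targets=[{"hand": 0,"x": 0,"y": 0,"z": -0.012,"yaw": 0},{"hand": 0,"x": 0,"y": 0,"z": 0,"yaw": 0},{"hand": 0,"x": 0,"y": 0,"z": 0,"yaw": 0},{"hand": 0,"x": 0,"y": 0,"z": 0,"yaw": 0},{"hand": 0,"x": 0,"y": 0,"z": 0,"yaw": 0},{"hand": 0,"x": 0,"y": 0,"z": 0,"yaw": 0},{"hand": 0,"x": 0,"y": 0,"z": 0,"yaw": 0},{"hand": 0,"x": 0,"y": 0,"z": 0,"yaw": 0},{"hand": 0,"x": 0,"y": 0,"z": 0,"yaw": 0}])

```text
clock: 6.0
eef_pos: [486.0, -8.0, 87.4]
eef_rot: [3.142, -0.0, -2.827]
wrist_force: [-0.8, 0.3, -0.0]
finger_gap: 47.2
finger_force: 0.0
```

>>> arm_command(targets=[{"hand": 0,"x": 0,"y": 0,"z": 0.014,"yaw": 0},{"hand": 0,"x": 0,"y": 0,"z": 0.013,"yaw": 0},{"hand": -1,"x": 0,"y": 0,"z": 0,"yaw": 0},{"hand": -1,"x": 0,"y": 0,"z": 0,"yaw": 0},{"hand": -1,"x": 0,"y": 0,"z": 0,"yaw": 0},{"hand": -1,"x": 0,"y": 0,"z": 0,"yaw": 0},{"hand": -1,"x": 0,"y": 0,"z": 0,"yaw": 0},{"hand": -1,"x": 0,"y": 0,"z": 0,"yaw": 0},{"hand": -1,"x": 0,"y": 0,"z": 0,"yaw": 0},{"hand": -1,"x": 0,"y": 0,"z": 0,"yaw": 0}], newtons=25)

```text
clock: 7.0
eef_pos: [486.3, -8.2, 60.8]
eef_rot: [-3.141, 0.001, -2.827]
wrist_force: [-0.4, -4.1, 4.7]
finger_gap: 14.0
finger_force: 25.0
```

The post is gripped (gap 14.0, 25 N). Now I push it 51 mm along −y.

>>> arm_command(targets=[{"hand": -1,"x": 0,"y": -0.006,"z": 0,"yaw": 0},{"hand": -1,"x": 0,"y": -0.008,"z": 0,"yaw": 0},{"hand": -1,"x": 0,"y": -0.008,"z": 0,"yaw": 0},{"hand": -1,"x": 0,"y": -0.008,"z": 0,"yaw": 0},{"hand": -1,"x": 0,"y": -0.008,"z": 0,"yaw": 0},{"hand": -1,"x": 0,"y": -0.007,"z": 0,"yaw": 0},{"hand": -1,"x": 0,"y": -0.006,"z": 0,"yaw": 0},{"hand": -1,"x": 0,"y": 0,"z": 0,"yaw": 0},{"hand": -1,"x": 0,"y": 0,"z": 0,"yaw": 0}])

```text
clock: 7.9
eef_pos: [502.0, -55.8, 60.8]
eef_rot: [3.14, 0.001, -2.828]
wrist_force: [-1.6, 5.2, 7.0]
finger_gap: 13.7
finger_force: 25.0
```

```bash
python3 - <<'E'
from h import *
from cell import manip,camera
import cv2
s=manip.read_state();print(s["eef_pos"],s["wrist_force"])
a=camera("side")[:,:,::-1];b=camera("wrist")[:,:,::-1]
cv2.imwrite("pics/w5.png",b);cv2.imwrite("pics/s5.png",a)
A=cv2.resize(a[170:310,180:300],None,fx=3.3,fy=3.6,interpolation=2)
B=cv2.resize(b[110:250,200:312],None,fx=3.5,fy=3.6,interpolation=2)
cv2.imwrite("pics/c5.png",np.hstack([A,B]));print(A.shape,B.shape)
E
```

```text
[501.9588811  -55.79304183  60.78534927] [-1.57487456  5.24841538  6.96554932]
(504, 396, 3) (504, 392, 3)
```

View pics/c5.png

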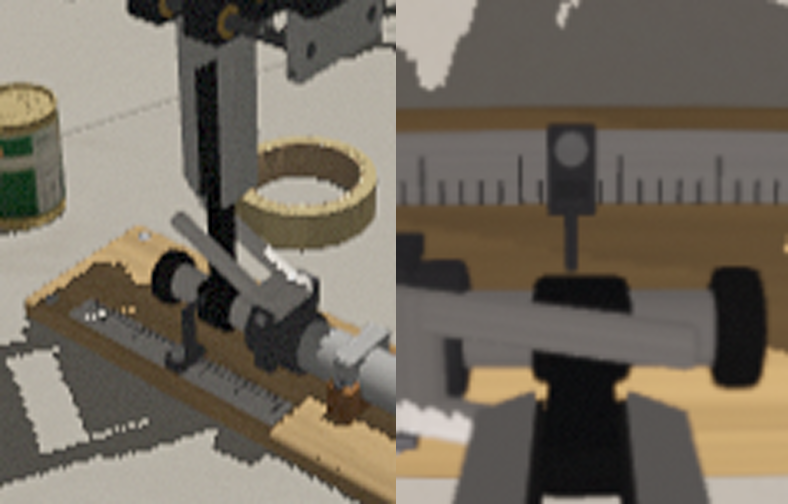

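```bash
python3 - <<'E'
from h import *
np.set_printoptions(precision=1,suppress=True)
f=lambda x,y:(200+(x-396)/3.5-.35,110+y/3.6-.35)
th=.313;u=np.array([-np.sin(th),np.cos(th),0]);v=np.array([np.cos(th),np.sin(th),0])
q=plane("wrist",f(571,268),45)
for z in(41,45):
  l,r=plane("wrist",f(534,280),z),plane("wrist",f(630,280),z);m=(l+r)/2
  print(z,"block len",(r-l)@u,"ptr-post u",(q-m)@u,"v",(q-m)@v,q)
for z in (60,75):
  l,r=plane("wrist",f(534,400),z),plane("wrist",f(629,400),z);print("post",z,(r-l)@u,(q-(l+r)/2)@u)
E
```

```text
41 block len 22.13043483090469 ptr-post u -2.4924483533674766 v -3.8379320337745635 [484.4 -64.4  45. ]
45 block len 21.74718080765852 ptr-post u -2.4883849842761143 v -2.7267799663745533 [484.4 -64.4  45. ]
post 60 20.840132102303315 -2.4195656300765505
post 75 19.365414037650304 -2.4081196192898338
```

The pointer tip is at crop (571,268) and the leg block spans 534–630, so the post is about 2.4 mm short. I'll correct that, dwell, then start lowering.

>>> arm_command(targets=[{"hand": -1,"x": 0,"y": -0.0024,"z": 0,"yaw": 0},{"hand": -1,"x": 0,"y": 0,"z": 0,"yaw": 0},{"hand": -1,"x": 0,"y": 0,"z": 0,"yaw": 0},{"hand": -1,"x": 0,"y": 0,"z": 0,"yaw": 0},{"hand": -1,"x": 0,"y": 0,"z": 0,"yaw": 0},{"hand": -1,"x": 0,"y": 0,"z": 0.003,"yaw": 0},{"hand": -1,"x": 0,"y": 0,"z": 0.003,"yaw": 0},{"hand": -1,"x": 0,"y": 0,"z": 0.003,"yaw": 0},{"hand": -1,"x": 0,"y": 0,"z": 0.003,"yaw": 0}])

```text
clock: 8.9
eef_pos: [505.9, -58.4, 52.6]
eef_rot: [-3.139, 0.008, -2.827]
wrist_force: [-1.3, 5.8, 42.5]
finger_gap: 13.8
finger_force: 25.0
```

>>> arm_command(targets=[{"hand": -1,"x": 0,"y": 0,"z": 0,"yaw": 0},{"hand": -1,"x": 0,"y": 0,"z": 0,"yaw": 0},{"hand": -1,"x": 0,"y": 0,"z": 0.002,"yaw": 0},{"hand": -1,"x": 0,"y": 0,"z": 0.003,"yaw": 0}], newtons=13)

```text
clock: 9.3
eef_pos: [504.1, -58.2, 45.5]
eef_rot: [-3.141, 0.004, -2.827]
wrist_force: [-1.5, 5.2, 21.2]
finger_gap: 13.7
finger_force: 13.0
```

>>> arm_command(targets=[{"hand": -1,"x": 0,"y": 0,"z": 0.003,"yaw": 0},{"hand": -1,"x": 0,"y": 0,"z": 0.003,"yaw": 0},{"hand": -1,"x": 0,"y": 0,"z": 0.003,"yaw": 0},{"hand": -1,"x": 0,"y": 0,"z": 0.003,"yaw": 0},{"hand": -1,"x": 0,"y": 0,"z": 0,"yaw": 0}])

```text
clock: 9.8
eef_pos: [504.0, -58.0, 33.0]
eef_rot: [-3.142, 0.004, -2.827]
wrist_force: [1.2, 7.2, 17.2]
finger_gap: 13.7
finger_force: 13.9
```

```bash
cat > look.py <<'E'
from h import *
from cell import manip,camera
import cv2,sys
n=sys.argv[1];s=manip.read_state();print(s["clock"],s["eef_pos"],s["wrist_force"])
c=get_calibration("wrist");b=camera("wrist")[:,:,::-1];cv2.imwrite(f"pics/w{n}.png",b)
a=camera("side")[:,:,::-1];cv2.imwrite(f"pics/s{n}.png",a)
A=cv2.resize(a[170:310,180:300],None,fx=3.3,fy=3.6,interpolation=2)
B=cv2.resize(b[110:250,200:312],None,fx=3.5,fy=3.6,interpolation=2)
cv2.imwrite(f"pics/c{n}.png",np.hstack([A,B]))
# tip and post by dark masks: print row profiles
g=b.astype(int).sum(2)
for r in range(150,236,4): print(r,''.join('#' if x<60 else '+' if x<160 else '.' for x in g[r,200:312]))
E
python3 look.py 6
```

```text
9.8 [503.95152657 -57.97171159  33.03095232] [ 1.22772501  7.20683939 17.21452123]
150 ..............................................++++.......++++...................................................
154 ..............................................++...........++...................................................
158 ..............................................+++..........+....................................................
162 ..............................................++++++++++++++....................................................
166 ...............................................+++++++++++++....................................................
170 ...............................................+++++++++++++....................................................
174 ..............................................+++++++++++++++...................................................
178 ....................................................+++.........................................................
182 ++++++..............................................+++......................
[... 856 characters left out ...]
14 .................+..................................................................................++++++++++++
218 ...............+++.....................++#################+#++++++.................................+#++##+++++++
222 ...............++++.....................++######################++.............................+++##++##++++#++.
226 ...............+++++...................+++######################+++............................+##++##+#+#+#++..
230 ...............++++....................++########################++.............................................
234 ......................................+++########################++.............................................
```

The pointer column is about 253 and the block centre about 252.9, so they are in line. I'll go on pressing.

>>> arm_command(targets=[{"hand": -1,"x": 0,"y": 0,"z": 0.003,"yaw": 0},{"hand": -1,"x": 0,"y": 0,"z": 0.003,"yaw": 0},{"hand": -1,"x": 0,"y": 0,"z": 0.002,"yaw": 0},{"hand": -1,"x": 0,"y": 0,"z": 0.001,"yaw": 0},{"hand": -1,"x": 0,"y": 0,"z": 0,"yaw": 0}])

```text
clock: 10.4
eef_pos: [503.9, -57.9, 24.1]
eef_rot: [3.141, 0.004, -2.827]
wrist_force: [-0.3, 7.0, 18.5]
finger_gap: 14.1
finger_force: 13.4
```

>>> arm_command(targets=[{"hand": -1,"x": 0,"y": 0,"z": 0.001,"yaw": 0},{"hand": -1,"x": 0,"y": 0,"z": 0,"yaw": 0}])

```text
clock: 10.6
eef_pos: [503.9, -57.8, 23.2]
eef_rot: [3.141, 0.004, -2.827]
wrist_force: [-0.7, 7.8, 20.0]
finger_gap: 13.8
finger_force: 13.2
```

>>> arm_command(targets=[{"hand": -1,"x": 0,"y": 0,"z": 0.001,"yaw": 0},{"hand": -1,"x": 0,"y": 0,"z": 0,"yaw": 0}])

```text
clock: 10.8
eef_pos: [503.9, -57.8, 22.2]
eef_rot: [3.141, 0.004, -2.827]
wrist_force: [-1.2, 8.8, 20.1]
finger_gap: 13.9
finger_force: 13.3
```

>>> arm_command(targets=[{"hand": -1,"x": 0,"y": 0,"z": 0.001,"yaw": 0},{"hand": -1,"x": 0,"y": 0,"z": 0,"yaw": 0}])

```text
clock: 11.0
eef_pos: [503.9, -57.8, 21.4]
eef_rot: [3.142, 0.004, -2.827]
wrist_force: [-2.0, 7.9, 23.1]
finger_gap: 14.0
finger_force: 16.1
```

>>> arm_command(targets=[{"hand": -1,"x": 0,"y": 0,"z": 0.001,"yaw": 0},{"hand": -1,"x": 0,"y": 0,"z": 0,"yaw": 0}])

```text
clock: 11.2
eef_pos: [504.1, -57.9, 20.9]
eef_rot: [-3.141, 0.004, -2.827]
wrist_force: [-4.2, 8.2, 30.1]
finger_gap: 14.4
finger_force: 19.9
```

>>> arm_command(targets=[{"hand": -1,"x": 0,"y": 0,"z": 0.0005,"yaw": 0},{"hand": -1,"x": 0,"y": 0,"z": 0,"yaw": 0},{"hand": -1,"x": 0,"y": 0,"z": 0,"yaw": 0}])

```text
clock: 11.5
eef_pos: [504.2, -57.9, 20.8]
eef_rot: [-3.141, 0.004, -2.827]
wrist_force: [-6.9, 7.9, 35.0]
finger_gap: 14.2
finger_force: 21.2
```

```bash
python3 look.py 7
```

```text
11.5 [504.20498039 -57.87310375  20.76172441] [-6.92224408  7.85282595 35.04020704]
150 ..............................................+++++++++++++++...................................................
154 ..............................................++...........++...................................................
158 ..............................................+.............+...................................................
162 ..............................................+++.........+++...................................................
166 ..............................................+++++++++++++++...................................................
170 ..............................................+++++++++++++++...................................................
174 ..............................................+++++++++++++++...................................................
178 ...............................................++++++++++++++...................................................
182 ....................................................++++....................
[... 857 characters left out ...]
14 ......................................................................................................++++++++++
218 ........................................++++++++++++++++++++++++++.................................+#+++++++++++
222 .............+++........................++######################++.................................+++++++++++++
226 .............++++......................+++######################++................................++#+++++++++++
230 .............++++++....................+++######################+++..............................+#+#+++++++++++
234 ..............++++.....................++########################++................................++++#+++++++.
```

View pics/c7.png

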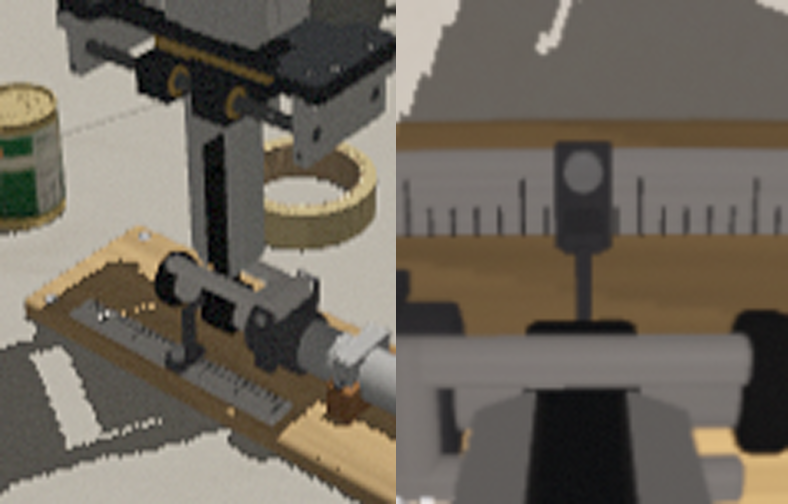

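The side view shows the lever level on its stop, and the force rose from 20 to 35 N there. The pointer tip is at crop column 583 and the block spans 527–636, centred at about 582, so the leg is at the mark. The post is gripped with over 13 N, so I'm handing in.

```bash
python3 -c "
from cell import manip
print(manip.sign_off())"
```

```text
the job is handed in; nothing more can be done
None
```

I handed the job in at about 11.6 s with the post gripped at about 20 N, in line with the pointer to within about 1 mm, and the lever pressed down onto its stop; no verdict was returned.

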